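# Lid a meal box from a sprung lid magazine

### The job

Slide the open rice box along the lane of the lid station until it stands fully home against the end stop. Then close it: rest the fingertips on the top lid of the sprung stack and, pressing gently, draw that one lid toward you, out of the magazine and over the box, until it meets the two lid stops and lies flat on the rim. Leave the other lids in the magazine and the things round about where they are, and let go.

Things in the scene. Friction and masses are not known exactly. Their poses are not given: they have to be found in the camera images.
- lid_station: Metal lid station, fixed. Origin: 8 to 20 mm above the table, under the base plate, below the centre of the box place; x away from the robot, y along the lane to the left, z up. Base plate top z 3 mm. Lane: x -69.5 to +69.5, 3 mm walls up to z 45, open mouth at y +285, end stop at y -96. Lid magazine behind it: x 67 to 208, y -99.5 to +99.5, walls to z 75, ears to z 82.
- end_stop (a point): Centre of the rubber buffer that stops the box at the lane's end (station x 0, y -96, z 40 mm; top edge of the stop z 58). The box slides toward it along the station's -y.
- lid_stops (a point): Midway between the two upright lid stops on the lane's front wall (station x -65.5, y 0, z 70 mm). They stand at y -55 and +55, 24 mm wide, z 63.5 to 76.5, and their rear faces meet the lid's front edge.
- lip (a point): Middle of the lip, the 3 mm thick top edge of the magazine's front wall (station x 71, y 0, z 61.5 mm), which the top lid must pass over. It is 1.5 mm below the underside of the unpressed top lid and 1.5 mm above the box's rim. A top lid pressed down over 1.5 mm in the magazine catches behind it; once the fingers are on the box's side of it a firmer press (10 N) does no harm and slips less.
- stack_top (a point): Centre of the top of the unpressed lid stack (station x 137.5, y 0, z 72 mm). A spring plate (0.3 N/mm, 18 mm travel) holds the stack with about 9 N up against roller ears along its two short ends (station y beyond 85.5 either side, x 67 to 207, z 72 to 82): a lighter press, say 7 N, does not move the lids, a harder one sinks the whole stack.
- top_lid: The lid to draw: clear snap lid, 128 (x) x 186 (y) x 9 (z) mm, 60 g, slick (friction 0.12), top one of four. Origin: centre of its underside; axes as the station's; at first station x 137.5, z 63, finally about x -1, z 60 (on the rim, front edge at the lid stops). The fingers slip on it by a third of the draw: start behind its middle, renew the hold. Over 20 N cracks it.
- spare_lid_1: Second lid of the stack, like the top one, 9 mm below it; it rises by 9 mm when the top one has gone. Must stay in the magazine.
- spare_lid_2: Third lid of the stack, below the second. Must stay in the magazine.
- spare_lid_3: Lowest lid of the stack, below the third. Must stay in the magazine.
- rice_box: Open clear plastic meal box with rice, 134 (x) x 190 (y) mm, flat rim 57 mm above its underside, 0.3 to 0.6 kg. Origin: centre of its underside, axes as the station's. It stands in the lane on the base plate, 50 to 150 mm short of its place; home it touches the end stop, its origin at station y -1.
- label_roll: Roll of labels, 77 mm across, 25 high, lying flat right of the station. Bystander. Origin under its centre.
- serving_spoon: Serving spoon with black grip, 316 x 60 x 27 mm, lying behind the magazine. Bystander. Origin under its centre.

How it is judged:
By the outcome, as a careful person would: the job done as asked, in the order asked, and still so for the second after the job is handed in, with the robot touching nothing.
It also fails if it takes over 72 s, if anything falls off the work surface, if the arm or the gripper's body presses on something with over 40 N, if the wrist force passes 120 N, or if a joint passes its speed limit or range.

### The arm

A 6-joint arm with a two-finger parallel gripper is mounted at the origin on a cart in front of the work surface, level with it; the furniture and walls round the work are solid. World frame = base frame: x ahead of the robot, y to its left, z up, the work surface at z = 0. Lengths are in mm, angles in rad, forces in N, time in s.
With the tool pointing down it reaches from about 350 to 975 mm from the base axis. Payload 7.1 kg.
Tool frame: the origin (TCP) lies midway between the tips of the shut fingers; the grasp point (between the pads) lies 19 mm behind it (ctrl.grip_depth is the distance from the TCP to the grasp point, in mm); z points along the fingers, y is the line along which they close (so a half turn about z gives the same grasp; the last joint's range is limited). The gripper opens to 88 mm and grips with 3 to 60 N. Pads are 20 mm wide; open, the fingers measure 115 mm over their backs; the gripper's body (75 mm by 178 mm) begins 61 mm behind the grasp point.
Start: joints at [-1.151, 0.423, 1.63, -0, 1.089, -0.019], TCP at [265.548, -565.764, 222.675] pointing down, gripper open.
Joint ranges: [-3, 3], [-0.9, 2.11], [0.09, 2.58], [-1.31, 4.45], [0.11, 2.69], [-2.54, 2.54]. Speed limits (rad/s): [2.39, 2.39, 3.01, 3.14, 3.14, 3.14].

### API

Orientations are given as a rotation vector (axis times angle).
In Python, from workcell import ctrl, cams gives the robot as it stands.
- The arm moves only by the tool move_arm, never from a script. Its argument "steps" is a list of rows, each a list of 3 entries, a list of its own where there are three numbers: the shift along the tool's x, y, z in units of 25 mm (1.0 is 25 mm), then the turn about the tool's z in units of 5 degrees (1.0 is 5 degrees), then the closure, from 0 (fully open) to 1 (shut). A call has 1 to 20 rows; each row shifts and turns the commanded pose from where the row before left it, along the tool's axes as they then stand; what a row does not reach is not made up. A row lasts 1/12 s, in which the tool goes at most 41.7 mm and 7.16 degrees, less where a joint would pass 70% of its speed; a pose out of reach is approached as far as the arm can. A call is refused whole if a number of a shift passes 1 or a number of a turn 1, either way. A call with a gripper value outside its range is refused whole. The fingers move at their own pace and stop on an object; the grip force is fixed at half the most. Time passes only in rows, so rows that do not move let the fingers close. It gives the time, the measured TCP pose, the force, the opening and the grip force at its end, in the units of the state.
- ctrl.get_obs(): the state, without advancing time (a new reading comes with each control period).
- cams.get_image(name): name is "side" or "top" or "wrist"; returns a dict with "image" (400x640x3 uint8, red, green, blue), "camera_matrix" (3x3 intrinsics, pixels), "xyz" and "rotation" of the camera in the world; the wrist camera has in their place "mount" (4x4, takes a point from camera to tool coordinates, whose origin is the TCP and whose axes are the flange's). Camera axes: x right, y down, z forward; pixel columns grow to the right and rows downward; lengths in mm; the calibration is good to about 2 mm. A picture is of the moment at which its call begins: read the wrist's pose just before it. There is no depth.
- ctrl.close_job(): hands the job in; it is judged then, once.
Trained networks look in the newest picture that a camera, given by its name, has taken for a name from the list of things; names that differ only in an ending like _2 or _b are one class to them, and where a whole thing is asked for, a point or a joint stands for the part that bears it (a point fixed in the world has none). Each returns a list of dicts, best first, with "p" (0 to 1); they miss things now and then, are a little off and sometimes report something else, mostly with a low value. They report only what shows in the picture. A call takes as long as a camera call.
- cams.boxes_of(camera, thing): "rect" ([centre column, centre row, width, height] in pixels, round what is visible of it).
- cams.cut_out(camera, thing): "pixels" (400x640 bool, what is visible of it) and "rect" ([centre column, centre row, width, height] in pixels, round what is visible of it).
The state is a dict: "t": time; "qpos": joint angles; "qvel": joint speeds; "joint_torque": joint torques, N m; "ee_pos": TCP position; "orientation": TCP orientation; "ft_force": force on the tool from outside, world axes, zero at the start; "moment": the same for the moment, N m; "width": finger opening in mm; "grasp_force": force on a finger pad.
Only numpy, scipy, OpenCV 4.12 (cv2) and the standard library are available. Lean on these libraries where they do the work, as an engineer would, in place of code of your own. Each camera call takes 0.05 s, during which the arm holds its last target. There are 200 camera calls.

## Working session

There is one attempt and no reset: what is moved stays moved. The work goes in short steps, Python scripts to look and compute and a tool call to move; the robot and the scene stay as the last step left them, time stands still between calls to the robot, and variables do not carry over. Pictures are saved under pics/ and viewed, at most 10 in all, crops included, and the job is handed in when it is done.

Besides the shell and the picture viewer there is one more tool, called after "Call:" as a command line: name --argument value ..., lists and objects as JSON in quotes. move_arm: Moves the arm, as the interface text tells. Its arguments: {"type":"object","properties":{"steps":{"type":"array"}},"required":["steps"]}

```bash
mkdir -p pics; python3 - <<'E'
from workcell import ctrl,cams
import cv2,numpy as np
o=ctrl.get_obs();print({k:np.round(v,3).tolist() for k,v in o.items()})
for n in ("side","top"):
    d=cams.get_image(n);cv2.imwrite(f"pics/{n}0.png",d["image"][:,:,::-1])
    print(n,d["camera_matrix"].tolist(),np.round(d["xyz"],1).tolist(),np.round(d["rotation"],4).tolist())
    for t in ("lid_station","rice_box","top_lid","end_stop","lid_stops","lip","stack_top","label_roll","serving_spoon"):
        print(t,[(round(r["p"],2),np.round(r["rect"],1).tolist()) for r in cams.boxes_of(n,t)][:3])
E
```

```text
{'t': 0.0, 'qpos': [-1.151, 0.424, 1.631, 0.0, 1.089, -0.019], 'qvel': [-0.0, -0.0, 0.0, -0.001, 0.001, -0.001], 'joint_torque': [-0.002, -54.463, -27.367, 0.064, 0.023, -0.0], 'ee_pos': [265.326, -565.285, 221.904], 'orientation': [-3.065, -0.683, 0.0], 'ft_force': [-0.054, 0.68, -0.911], 'moment': [-0.002, 0.009, 0.021], 'grasp_force': 0.0, 'width': 87.921}
side [[416.9578528060565, 0.0, 320.8384942468669], [0.0, 416.9578528060565, 195.76162802657163], [0.0, 0.0, 1.0]] [380.8, -611.7, 503.4] [-2.0711, 0.343, -0.2249]
lid_station [(0.9, [284.0, 227.3, 194.3, 128.8])]
rice_box [(0.57, [239.5, 200.6, 57.3, 56.3]), (0.32, [282.6, 228.0, 192.2, 125.4])]
top_lid [(0.96, [324.4, 200.7, 87.6, 45.8])]
end_stop [(0.63, [281.6, 227.4, 194.3, 126.9])]
lid_stops [(0.93, [281.5, 225.9, 192.7, 131.4])]
lip [(0.78, [282.5, 225.9, 192.3, 132.0])]
stack_top [(0.85, [282.9, 226.3, 190.1, 128.8]), (0.42, [237.1, 202.2, 58.8, 55.3]), (0.3, [397.4, 214.9, 75.9, 64.9])]
label_roll [(0.84, [290.7, 323.2, 54.8, 53.8])]
serving_spoon [(0.82, [398.0, 215.1, 75.8, 60.1])]
top [[458.0577117348337, 0.0, 316.73091945783074], [0.0, 458.0577117348337, 202.93761104490184], [0.0, 0.0, 1.0]] [450.1, 92.9, 1094.1] [-2.1152, 2.1211, -0.1863]
lid_station [(0.74, [301.6, 246.6, 172.5, 151.9])]
rice_box [(0.8, [278.6, 276.0, 69.5, 48.6]), (0.48, [333.4, 207.9, 84.5, 64.1])]
top_lid [(0.94, [334.0, 207.9, 83.7, 64.9]), (0.71, [431.6, 266.1, 33.1, 34.6]), (0.23, [277.7, 277.3, 70.8, 50.2])]
end_stop [(0.81, [300.9, 245.8, 171.4, 141.1])]
lid_stops [(0.6, [301.2, 248.3, 180.5, 150.4])]
lip [(0.55, [302.3, 245.2, 176.6, 149.7])]
stack_top [(0.83, [302.9, 243.2, 172.4, 149.3])]
label_roll [(0.61, [433.4, 265.1, 35.3, 30.3])]
serving_spoon [(0.57, [331.4, 141.1, 125.2, 23.6])]
```

```bash
python3 - <<'E'
import cv2
a=cv2.imread("pics/top0.png")[150:350,190:460];cv2.imwrite("pics/t1.png",cv2.resize(a,None,fx=2.96,fy=2.96,interpolation=2))
a=cv2.imread("pics/side0.png")[140:300,170:400];cv2.imwrite("pics/s1.png",cv2.resize(a,None,fx=3.4,fy=3.4,interpolation=2))
E
```

```text
(no output)
```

View pics/t1.png

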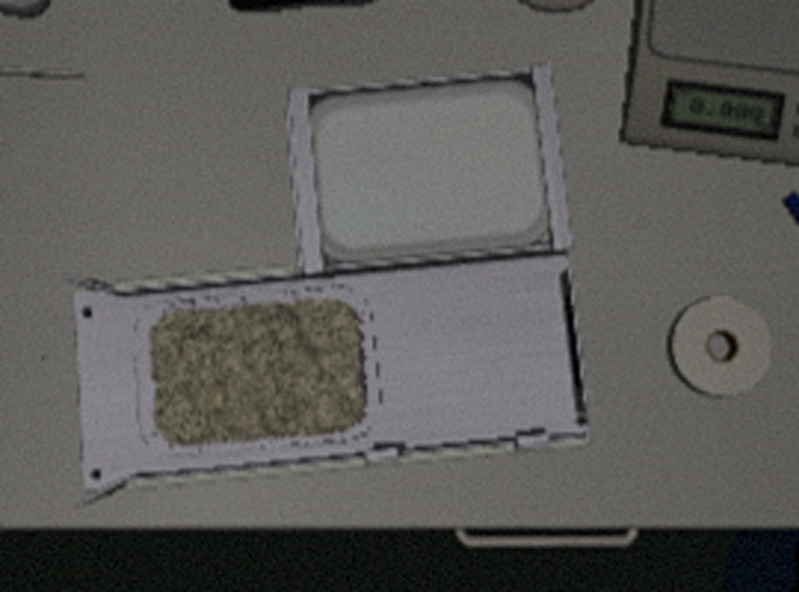

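View pics/s1.png

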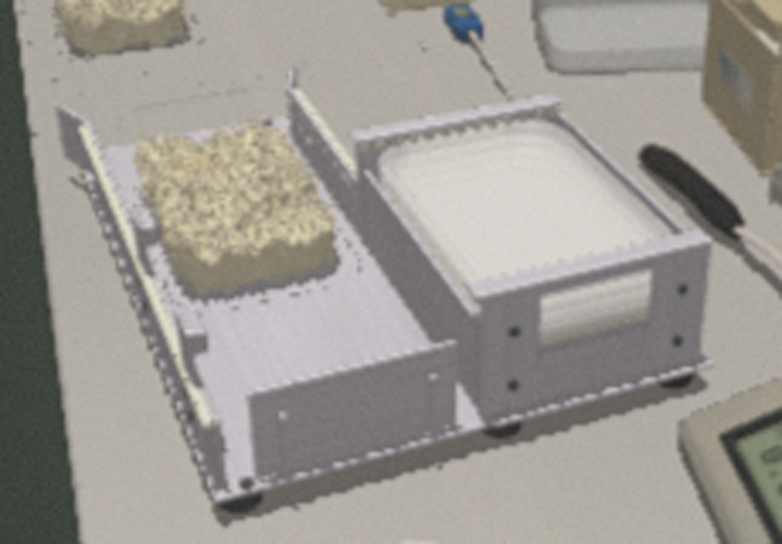

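```bash
cat > h.py <<'E'
import numpy as np,cv2
from scipy.spatial.transform import Rotation as R
from scipy.optimize import least_squares
C={"top":(458.0577,316.731,202.938,[450.1,92.9,1094.1],[-2.1152,2.1211,-0.1863]),
"side":(416.958,320.838,195.762,[380.8,-611.7,503.4],[-2.0711,.343,-.2249])}
def proj(c,P):
    f,cx,cy,t,r=C[c];q=(np.atleast_2d(P)-t)@R.from_rotvec(r).as_matrix()
    return np.c_[f*q[:,0]/q[:,2]+cx,f*q[:,1]/q[:,2]+cy]
def ray(c,uv,z):
    f,cx,cy,t,r=C[c];d=R.from_rotvec(r).as_matrix()@[(uv[0]-cx)/f,(uv[1]-cy)/f,1];t=np.array(t)
    return t+d*(z-t[2])/d[2]
def S(p,P):
    c,s=np.cos(p[3]),np.sin(p[3]);P=np.atleast_2d(P)
    return np.c_[p[0]+c*P[:,0]-s*P[:,1],p[1]+s*P[:,0]+c*P[:,1],p[2]+P[:,2]]
E
python3 - <<'E'
from h import *
T=[((290,89),(207,99.5,82)),((312,88),(207,85.5,82)),((325,270),(67,85.5,82)),((302,272),(67,99.5,82)),((532,69),(207,-85.5,82)),((550,66),(207,-99.5,82)),((569,247),(67,-99.5,82)),((552,252),(67,-85.5,82)),
((517,436),(-67,-43,76.5)),((547,431),(-67,-67,76.5)),((367,450),(-67,67,76.5)),((398,446),(-67,43,76.5))]
D=[((482,290),(67,-85.5,82)),((708,238),(207,-99.5,82)),((557,101),(207,85.5,82)),((357,135),(67,99.5,82)),((250,392),(-69,-99,58)),((456,345),(69,-99,58))]
uT=np.array([a for a,_ in T])/2.96+[190,150];uD=np.array([a for a,_ in D])/3.4+[170,140]
PT=np.array([b for _,b in T]);PD=np.array([b for _,b in D])
def f(p):return np.r_[(proj("top",S(p,PT))-uT).ravel(),(proj("side",S(p,PD))-uD).ravel(),(p[2]-14)/8]
r=least_squares(f,[450,50,14,0.1],loss="soft_l1",x_scale=[10,10,10,.1])
p=r.x;print(p,np.degrees(p[3]));print(np.round(f(p)[:-1].reshape(-1,2),1).tolist())
np.save("p.npy",p)
c,s=np.cos(p[3]),np.sin(p[3])
def inv(w):d=w-p[:3];return np.round([c*d[0]+s*d[1],-s*d[0]+c*d[1],d[2]],1)
for uv in((375,300),(380,405),(138,330),(148,440)):print(inv(ray("top",np.array(uv)/2.96+[190,150],p[2]+60)))
for n,P in dict(box_home=(0,-1,60),endstop=(0,-96,58),stack=(137.5,0,72),lidst=(-65.5,0,70)).items():print(n,S(p,P).round(1))
E
```

```text
[4.95638144e+02 5.15736707e+01 1.03881171e+01 9.19751103e-02] 5.269785638651105
[[-0.3, -0.2], [-1.6, -0.4], [-0.6, -0.1], [0.8, -0.1], [-0.2, -1.1], [-0.1, -0.7], [0.9, -0.3], [0.3, -1.3], [-0.4, 0.4], [0.5, 1.0], [-0.7, 0.5], [-0.0, 0.8], [-4.3, -0.8], [1.2, 1.9], [1.5, 1.3], [-1.9, -0.1], [-8.7, 3.5], [7.4, -2.1]]
[43.  49.6 60. ]
[-34.8  53.2  60. ]
[ 37.4 229.1  60. ]
[-44.1 226.6  60. ]
box_home [[495.7  50.6  70.4]]
endstop [[504.5 -44.   68.4]]
stack [[632.6  64.2  82.4]]
lidst [[430.4  45.6  80.4]]
```

Call:
move_arm --steps '[[[0,0,0],-1,1],[[0,0,0],-1,1],[[0,0,0],-1,1],[[0,0,0],-1,1],[[0,0,0],-1,1],[[0,0,0],-1,1],[[0,0,0],-0.08,1],[[0.32,-0.95,0],0,1],[[0.32,-0.95,0],0,1],[[0.32,-0.95,0],0,1],[[0.32,-0.95,0],0,1],[[0.32,-0.95,0],0,1],[[0.32,-0.95,0],0,1],[[0.32,-0.95,0],0,1],[[0.32,-0.95,0],0,1],[[0.32,-0.95,0],0,1],[[0.32,-0.95,0],0,1],[[0.32,-0.95,0],0,1],[[0.32,-0.95,0],0,1],[[0.32,-0.95,0],0,1]]'

```text
t: 2.67
ee_pos: [69.3, -304.3, 222.7]
orientation: [2.781, 1.46, -0.0]
ft_force: [0.4, 0.5, -0.0]
width: 0.4
grasp_force: 0.0
```

Call:
move_arm --steps '[[[0.32,-0.95,0],0,1],[[0.32,-0.95,0],0,1],[[0.32,-0.95,0],0,1],[[0.32,-0.95,0],0,1],[[0.32,-0.95,0],0,1],[[0.32,-0.95,0],0,1],[[0.32,-0.95,0],0,1],[[0.32,-0.95,0],0,1],[[0.32,-0.95,0],0,1],[[0.32,-0.95,0],0,1],[[0.32,-0.95,0],0,1],[[0.32,-0.95,0],0,1],[[0.32,-0.95,0],0,1],[[0.32,-0.95,0],0,1],[[0.32,-0.95,0],0,1],[[0.32,-0.95,0],0,1],[[0.32,-0.95,0],0,1],[[0.32,-0.95,0],0,1],[[0.32,-0.95,0],0,1],[[0.32,-0.95,0],0,1]]'

```text
t: 4.33
ee_pos: [-199.7, -18.7, 225.7]
orientation: [-2.724, -1.43, -0.035]
ft_force: [0.4, 1.2, -0.3]
width: 0.1
grasp_force: 0.0
```

Call:
move_arm --steps '[[[-0.32,0.95,0],0,1],[[-0.32,0.95,0],0,1],[[-0.32,0.95,0],0,1],[[-0.32,0.95,0],0,1],[[-0.32,0.95,0],0,1],[[-0.32,0.95,0],0,1],[[-0.32,0.95,0],0,1],[[-0.32,0.95,0],0,1],[[-0.32,0.95,0],0,1],[[-0.32,0.95,0],0,1]]'

```text
t: 5.17
ee_pos: [-47.4, -219.8, 210.9]
orientation: [-2.725, -1.432, -0.034]
ft_force: [0.1, 0.2, 0.8]
width: 0.3
grasp_force: 0.0
```

```bash
cat >> h.py <<'E'
def st():
    from workcell import ctrl
    o=ctrl.get_obs();p=np.load("p.npy");M=R.from_rotvec(o["orientation"]).as_matrix()
    c,s=np.cos(p[3]),np.sin(p[3]);d=np.array(o["ee_pos"])-p[:3]
    print("t",round(o["t"],2),"st",np.round([c*d[0]+s*d[1],-s*d[0]+c*d[1],d[2]],1),"yaw",round(np.degrees(np.arctan2(M[1,0],M[0,0])),2),"want",round(np.degrees(p[3]),2),"z",M[:,2].round(3),"F",np.round(o["ft_force"],1),"q",np.round(o["qpos"],2),"w",round(float(o["width"]),1))
E
python3 -c "
from h import *
st()"
```

```text
t 5.17 st [-565.7 -220.4  200.5] yaw 55.39 want 5.27 z [-0.01   0.066 -0.998] F [0.1 0.2 0.8] q [-1.8  -0.19  2.38 -0.03  1.01 -1.18] w 0.3
```

View pics/top0.png

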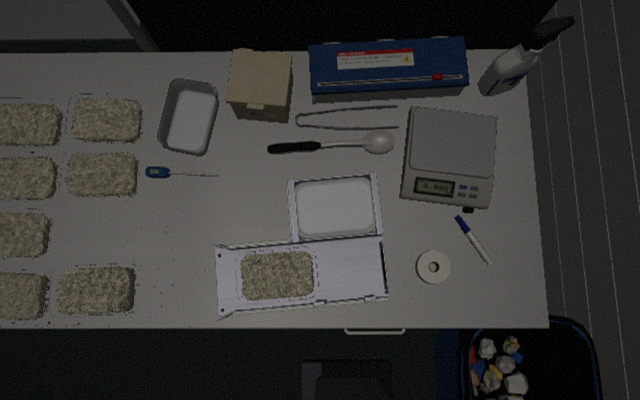

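Call:
move_arm --steps '[[[0,0,0],1,1],[[0,0,0],1,1],[[0,0,0],1,1],[[0,0,0],1,1],[[0,0,0],1,1],[[0,0,0],1,1],[[0,0,0],1,1],[[0,0,0],1,1],[[0,0,0],1,1],[[0,0,0],1,1],[[0,0,0],0.02,1]]'

```text
t: 6.08
ee_pos: [-48.6, -218.8, 210.9]
orientation: [-3.072, -0.138, 0.01]
ft_force: [0.9, 0.1, -0.8]
width: 0.3
grasp_force: 0.0
```

```bash
cat >> h.py <<'E'
def go(w,station=False):
    from workcell import ctrl
    o=ctrl.get_obs();M=R.from_rotvec(o["orientation"]).as_matrix();w=np.array(w,float)
    if station: w=S(np.load("p.npy"),w)[0]
    print("units",(M.T@(w-o["ee_pos"])/25).round(2))
    return M
E
python3 -c "
from h import *
st();print(go([380,-200,222]).round(3))"
```

```text
t 6.08 st [-566.8 -219.3  200.5] yaw 5.14 want 5.27 z [-0.01   0.067 -0.998] F [ 0.9  0.1 -0.8] q [-1.81 -0.19  2.38 -0.03  1.01 -0.31] w 0.3
units [17.14  0.75 -0.56]
[[ 0.996  0.089 -0.01 ]
 [ 0.09  -0.994  0.067]
 [-0.004 -0.067 -0.998]]
```

Call:
move_arm --steps '[[[0,1,0],0,1],[[0,1,0],0,1],[[0,1,0],0,1],[[0,1,0],0,1],[[0,1,0],0,1],[[0.7,0.7,0],0,1],[[1,0.2,0],0,1],[[1,0.1,0],0,1],[[1,0,0],0,1],[[1,0,0],0,1],[[1,0,0],0,1],[[1,0,0],0,1],[[1,0,0],0,1],[[1,0,0],0,1],[[1,0,0],0,1],[[1,0,0],0,1],[[1,-0.5,0],0,1],[[1,-0.5,0],0,1],[[1,-0.5,0],0,1],[[1,-0.5,0],0,1]]'

```text
t: 7.75
ee_pos: [327.8, -282.3, 202.9]
orientation: [-3.071, -0.148, 0.009]
ft_force: [-0.4, 0.1, 0.3]
width: 0.4
grasp_force: 0.0
```

```bash
python3 -c "
from h import *
st();go([400,0,222]);go([300,300,222])"
```

```text
t 7.75 st [-197.8 -317.1  192.5] yaw 5.51 want 5.27 z [-0.009  0.067 -0.998] F [-0.4  0.1  0.3] q [-0.77  0.19  2.02  0.05  0.98  0.68] w 0.4
units [  3.96 -10.99  -0.03]
units [  1.13 -23.29   0.81]
```

Call:
move_arm --steps '[[[0.5,-1,0],0,1],[[0.5,-1,0],0,1],[[0.5,-1,0],0,1],[[0.5,-1,0],0,1],[[0.5,-1,0],0,1],[[0.5,-1,0],0,1],[[0.3,-1,0],0,1],[[0.2,-1,0],0,1],[[0.2,-1,0],0,1],[[0.2,-1,0],0,1],[[0,-1,0],0,1],[[0,-1,0],0,1],[[0,-1,0.1],0,1],[[-0.1,-1,0.1],0,1],[[-0.2,-1,0.1],0,1],[[-0.3,-1,0.1],0,1],[[-0.4,-1,0.1],0,1],[[-0.5,-1,0.1],0,1],[[-0.6,-1,0.1],0,1],[[-0.7,-1,0.1],0,1]]'

```text
t: 9.42
ee_pos: [306.2, 218.6, 216.9]
orientation: [-3.07, -0.147, 0.008]
ft_force: [0.7, 1.0, -0.2]
width: 0.5
grasp_force: 0.0
```

```bash
python3 -c "
from h import *
st();go([250,330,222]);go([0,350,222])"
```

```text
t 9.42 st [-173.3  183.7  206.5] yaw 5.49 want 5.27 z [-0.009  0.068 -0.998] F [ 0.7  1.  -0.2] q [0.54 0.04 2.17 0.08 0.91 1.96] w 0.5
units [-1.81 -4.65  0.12]
units [-11.69  -6.4    0.26]
```

Call:
move_arm --steps '[[[0,-0.8,0],-1,1],[[0,-0.8,0],-1,1],[[0,-0.8,0],-1,1],[[0,-0.8,0],-1,1],[[0,0,0],-1,1],[[0,0,0],-1,1],[[0,0,0],-1,1],[[0,0,0],-1,1],[[0,0,0],-1,1],[[0,0,0],-1,1],[[0,0,0],-1,1],[[0,0,0],-1,1],[[0,-1,0],0,1],[[0,-1,0],0,1],[[0,-1,0],0,1],[[0,-1,0],0,1],[[0,-1,0],0,1],[[0,-1,0],0,1],[[0,-1,0],0,1],[[0,-1,0],0,1]]'

```text
t: 11.08
ee_pos: [105.8, 378.1, 229.6]
orientation: [-2.59, -1.666, -0.044]
ft_force: [0.6, 0.9, 0.7]
width: 0.2
grasp_force: 0.0
```

```bash
python3 -c "
from h import *
st();go([0,330,222]);go([0,220,222])"
```

```text
t 11.08 st [-358.2  360.9  219.2] yaw 65.44 want 5.27 z [-0.009  0.068 -0.998] F [0.6 0.9 0.7] q [1.24 0.03 2.14 0.04 0.91 1.65] w 0.2
units [-3.52 -3.04  0.21]
units [-7.52 -1.22 -0.08]
```

Call:
move_arm --steps '[[[-0.9,-0.75,0],0,1],[[-0.9,-0.75,0],0,1],[[-0.9,-0.75,0],0,1],[[-0.9,-0.75,0],0,1],[[-0.9,0.4,0],0,1],[[-0.9,0.4,0],0,1]]'

```text
t: 11.58
ee_pos: [-0.4, 277.4, 223.7]
orientation: [-2.587, -1.671, -0.044]
ft_force: [0.3, 0.8, -0.1]
width: 0.5
grasp_force: 0.0
```

```bash
python3 -c "
from h import *
st();go([0,220,222])"
```

```text
t 11.58 st [-473.2  270.4  213.3] yaw 65.66 want 5.27 z [-0.01   0.067 -0.998] F [ 0.3  0.8 -0.1] q [ 1.51 -0.19  2.34  0.02  0.92  1.93] w 0.5
units [-2.09  0.96 -0.09]
```

Call:
move_arm --steps '[[[-0.9,0.4,0],0,1],[[-0.9,0.4,0],0,1],[[0,0,0],0,1]]'

```text
t: 11.83
ee_pos: [-0.1, 224.4, 219.1]
orientation: [-2.592, -1.668, -0.041]
ft_force: [-0.9, -0.6, -0.3]
width: 0.6
grasp_force: 0.0
```

```bash
python3 -c "
from h import *
st();go([0,200,222])"
```

```text
t 11.83 st [-477.7  217.6  208.7] yaw 65.47 want 5.27 z [-0.01   0.064 -0.998] F [-0.9 -0.6 -0.3] q [ 1.5  -0.3   2.43  0.02  0.95  1.92] w 0.6
units [-0.88  0.4  -0.18]
```

Tilt barely changing yet; continue inward in small amounts.

Call:
move_arm --steps '[[[-0.9,0.4,0],0,1],[[0,0,0],0,1]]'

```text
t: 12.0
ee_pos: [-0.2, 201.5, 218.0]
orientation: [-2.591, -1.667, -0.042]
ft_force: [0.4, -0.8, -1.1]
width: 0.7
grasp_force: 0.0
```

```bash
python3 -c "
from h import *
st()"
```

```text
t 12.0 st [-479.9  194.9  207.6] yaw 65.43 want 5.27 z [-0.01   0.065 -0.998] F [ 0.4 -0.8 -1.1] q [ 1.49 -0.36  2.46  0.02  0.97  1.91] w 0.7
```

Call:
move_arm --steps '[[[-0.9,0.4,0],0,1],[[0,0,0],0,1]]'

```text
t: 12.17
ee_pos: [-0.4, 177.6, 216.4]
orientation: [-2.592, -1.666, -0.042]
ft_force: [-0.2, -1.3, -0.5]
width: 0.9
grasp_force: 0.0
```

```bash
python3 -c "
from h import *
st()"
```

```text
t 12.17 st [-482.3  171.1  206. ] yaw 65.41 want 5.27 z [-0.01   0.066 -0.998] F [-0.2 -1.3 -0.5] q [ 1.48 -0.42  2.49  0.02  1.01  1.9 ] w 0.9
```

Call:
move_arm --steps '[[[0.57,0.66,0],0,1],[[-0.48,0.88,0],0,1],[[-0.48,0.88,0],0,1],[[-0.48,0.88,0],0,1]]'

```text
t: 12.5
ee_pos: [62.7, 132.5, 213.9]
orientation: [-2.588, -1.668, -0.046]
ft_force: [1.0, -0.1, -0.5]
width: 0.6
grasp_force: 0.0
```

```bash
python3 -c "
from h import *
st()"
```

```text
t 12.5 st [-423.7  120.4  203.5] yaw 65.55 want 5.27 z [-0.009  0.068 -0.998] F [ 1.  -0.1 -0.5] q [ 0.95 -0.51  2.53  0.05  1.07  1.35] w 0.6
```

Call:
move_arm --steps '[[[-0.48,0.88,0],0,1],[[-0.48,0.88,0],0,1],[[-0.48,0.88,0],0,1]]'

```text
t: 12.75
ee_pos: [95.8, 91.7, 211.0]
orientation: [-2.591, -1.666, -0.047]
ft_force: [0.6, 0.2, -0.1]
width: 0.7
grasp_force: 0.0
```

```bash
python3 -c "
from h import *
st()"
```

```text
t 12.75 st [-394.5   76.7  200.6] yaw 65.42 want 5.27 z [-0.007  0.067 -0.998] F [ 0.6  0.2 -0.1] q [ 0.53 -0.53  2.54  0.07  1.1   0.93] w 0.7
```

Call:
move_arm --steps '[[[0.9,0,0],1,1],[[0.9,0.2,0],1,1],[[0.9,0.3,0],1,1],[[0,0,0],1,1],[[0,0,0],1,1],[[0,0,0],1,1],[[0,0,0],1,1],[[0,0,0],1,1],[[0,0,0],1,1],[[0,0,0],1,1],[[0,0,0],1,1],[[0,0,0],1,1]]'

```text
t: 13.75
ee_pos: [139.1, 144.4, 213.7]
orientation: [-3.071, -0.139, 0.008]
ft_force: [0.9, 0.5, -0.5]
width: 0.4
grasp_force: 0.0
```

```bash
python3 -c "
from h import *
st();print(go([0,268,110],True).round(3))"
```

```text
t 13.75 st [-346.5  125.1  203.3] yaw 5.2 want 5.27 z [-0.008  0.067 -0.998] F [ 0.9  0.5 -0.5] q [ 0.65 -0.33  2.46  0.07  0.98  2.1 ] w 0.4
units [13.86 -5.47  4.08]
[[ 0.996  0.09  -0.008]
 [ 0.091 -0.994  0.067]
 [-0.002 -0.067 -0.998]]
```

Call:
move_arm --steps '[[[0.92,-0.37,0.1],0,1],[[0.92,-0.37,0.1],0,1],[[0.92,-0.37,0.1],0,1],[[0.92,-0.37,0.1],0,1],[[0.92,-0.37,0.1],0,1],[[0.92,-0.37,0.1],0,1],[[0.92,-0.37,0.1],0,1],[[0.92,-0.37,0.1],0,1],[[0.92,-0.37,0.1],0,1],[[0.92,-0.37,0.2],0,1],[[0.93,-0.37,0.4],0,1],[[0.93,-0.37,0.5],0,1],[[0.93,-0.36,0.7],0,1],[[0.93,-0.36,0.7],0,1],[[0.94,-0.36,0.7],0,1],[[0,0,0],0,1]]'

```text
t: 15.08
ee_pos: [472.5, 322.1, 115.2]
orientation: [-3.072, -0.146, 0.009]
ft_force: [-0.3, -0.7, 0.5]
width: 0.1
grasp_force: 0.0
```

```bash
python3 - <<'E'
from h import *
from workcell import cams
st();go([0,268,32],True)
d=cams.get_image("top");cv2.imwrite("pics/t2.png",cv2.resize(d["image"][200:330,190:400,::-1],None,fx=3.5,fy=3.5,interpolation=2))
E
```

```text
t 15.08 st [  1.8 271.5 104.8] yaw 5.43 want 5.27 z [-0.009  0.066 -0.998] F [-0.3 -0.7  0.5] q [0.54 0.48 1.84 0.09 0.8  1.96] w 0.1
units [-0.06  0.33  2.9 ]
```

View pics/t2.png

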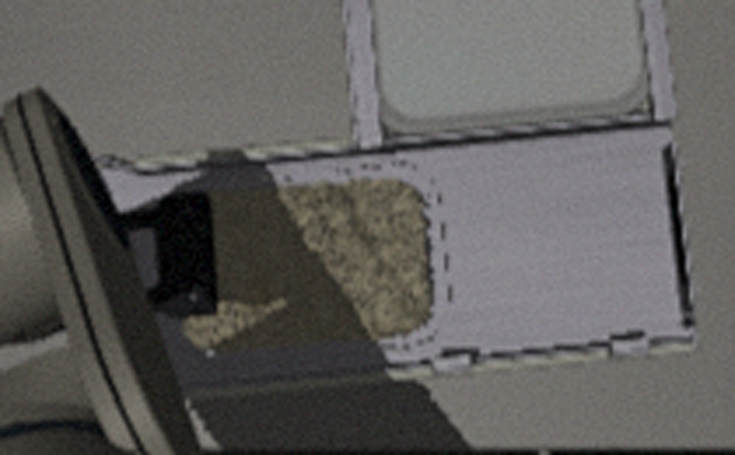

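Call:
move_arm --steps '[[[-0.03,0,0.5],0,1],[[0,0,0.5],0,1],[[0,0,0.5],0,1],[[0,0.1,0.5],0,1],[[0,0.1,0.5],0,1],[[0,0.1,0.4],0,1],[[0,0,0],0,1]]'

```text
t: 15.72
ee_pos: [466.6, 316.1, 44.1]
orientation: [-3.073, -0.146, 0.014]
ft_force: [-0.9, -1.1, -0.3]
width: 0.3
grasp_force: 0.0
```

```bash
python3 - <<'E'
from h import *
st();go([0,115,32],True)
E
```

```text
t 15.72 st [ -4.6 266.1  33.8] yaw 5.44 want 5.27 z [-0.012  0.064 -0.998] F [-0.9 -1.1 -0.3] q [0.54 0.59 1.88 0.1  0.65 1.94] w 0.3
units [ 0.17  6.04 -0.32]
```

Call:
move_arm --steps '[[[0.02,0.4,-0.02],0,1],[[0.02,0.4,-0.02],0,1],[[0.02,0.4,-0.02],0,1],[[0.02,0.4,-0.02],0,1],[[0.02,0.4,-0.02],0,1],[[0.02,0.4,-0.02],0,1],[[0.01,0.4,-0.02],0,1],[[0.01,0.4,-0.02],0,1],[[0.01,0.4,-0.02],0,1],[[0.01,0.4,-0.02],0,1],[[0.01,0.4,-0.02],0,1],[[0.01,0.4,-0.02],0,1],[[0,0.4,-0.02],0,1],[[0,0.2,-0.02],0,1],[[0,0.2,-0.02],0,1]]'

```text
t: 16.97
ee_pos: [485.8, 177.3, 44.5]
orientation: [-3.072, -0.145, 0.01]
ft_force: [0.6, 5.0, 0.0]
width: 0.6
grasp_force: 2.2
```

```bash
python3 - <<'E'
from h import *
st();go([0,107.5,32],True)
E
```

```text
t 16.97 st [  1.8 126.1  34.1] yaw 5.41 want 5.27 z [-0.009  0.066 -0.998] F [0.6 5.  0. ] q [0.29 0.55 1.97 0.11 0.62 1.67] w 0.6
units [-0.07  0.75  0.03]
```

Call:
move_arm --steps '[[[0,0.12,0],0,1],[[0,0.1,0],0,1],[[0,0.1,0],0,1],[[0,0.1,0],0,1],[[0,0.1,0],0,1]]'

```text
t: 17.38
ee_pos: [487.0, 165.2, 43.6]
orientation: [-3.072, -0.146, 0.009]
ft_force: [-0.1, 0.5, 0.3]
width: 0.2
grasp_force: 0.2
```

Call:
move_arm --steps '[[[0,0.06,0],0,1],[[0,0.06,0],0,1]]'

```text
t: 17.55
ee_pos: [487.3, 162.2, 43.5]
orientation: [-3.072, -0.146, 0.009]
ft_force: [0.1, 1.5, 0.0]
width: 0.3
grasp_force: 0.3
```

Call:
move_arm --steps '[[[0,0.06,0],0,1],[[0,0.06,0],0,1]]'

```text
t: 17.72
ee_pos: [487.6, 159.2, 43.2]
orientation: [-3.072, -0.146, 0.01]
ft_force: [0.1, 1.8, 1.5]
width: 0.4
grasp_force: 0.2
```

Call:
move_arm --steps '[[[0,0.06,0],0,1],[[0,0.06,0],0,1],[[0,0.06,0],0,1]]'

```text
t: 17.97
ee_pos: [488.2, 155.2, 43.0]
orientation: [-3.071, -0.145, 0.009]
ft_force: [-0.8, 13.4, 0.2]
width: 0.3
grasp_force: 6.5
```

Call:
move_arm --steps '[[[0,0.06,0],0,1],[[0,0.06,0],0,1]]'

```text
t: 18.13
ee_pos: [488.5, 154.7, 43.1]
orientation: [-3.068, -0.141, 0.009]
ft_force: [-4.2, 32.9, -1.7]
width: 0.4
grasp_force: 16.8
```

Call:
move_arm --steps '[[[0,0.06,0],0,1],[[0,0.06,0],0,1]]'

```text
t: 18.3
ee_pos: [488.7, 154.4, 43.2]
orientation: [-3.064, -0.139, 0.009]
ft_force: [-7.6, 55.0, -1.6]
width: 0.4
grasp_force: 26.8
```

Call:
move_arm --steps '[[[0,-0.1,0],0,1],[[0,-0.1,0],0,1],[[0,-0.1,0],0,1],[[0,-0.3,0],0,1],[[0,-0.5,-0.2],0,1],[[0,0,-1],0,1],[[0,0,-1],0,1],[[0,0,-1],0,1],[[0,0,-1],0,1],[[0.5,0,-0.5],0,1],[[1,0,0],0,1],[[1,0,0],0,1],[[1,0,0],0,1],[[1,0,0],0,1],[[1,0,0],0,1],[[0,0,0],0,1]]'

```text
t: 19.63
ee_pos: [628.1, 181.6, 161.4]
orientation: [-3.072, -0.144, 0.004]
ft_force: [-0.9, -0.7, 0.1]
width: 0.7
grasp_force: 0.0
```

```bash
python3 - <<'E'
from h import *
from workcell import cams
st();print(go([165,13,90],True).round(3))
d=cams.get_image("side");cv2.imwrite("pics/s2.png",cv2.resize(d["image"][120:300,170:400,::-1],None,fx=3.3,fy=3.3,interpolation=2))
d=cams.get_image("top");cv2.imwrite("pics/t3.png",cv2.resize(d["image"][160:330,190:400,::-1],None,fx=3.5,fy=3.5,interpolation=2))
E
```

```text
t 19.63 st [143.9 117.3 151. ] yaw 5.37 want 5.27 z [-0.006  0.066 -0.998] F [-0.9 -0.7  0.1] q [0.23 0.53 1.61 0.08 0.99 1.67] w 0.7
units [0.84 4.33 2.16]
[[ 0.996  0.093 -0.006]
 [ 0.094 -0.993  0.066]
 [ 0.001 -0.067 -0.998]]
```

View pics/s2.png

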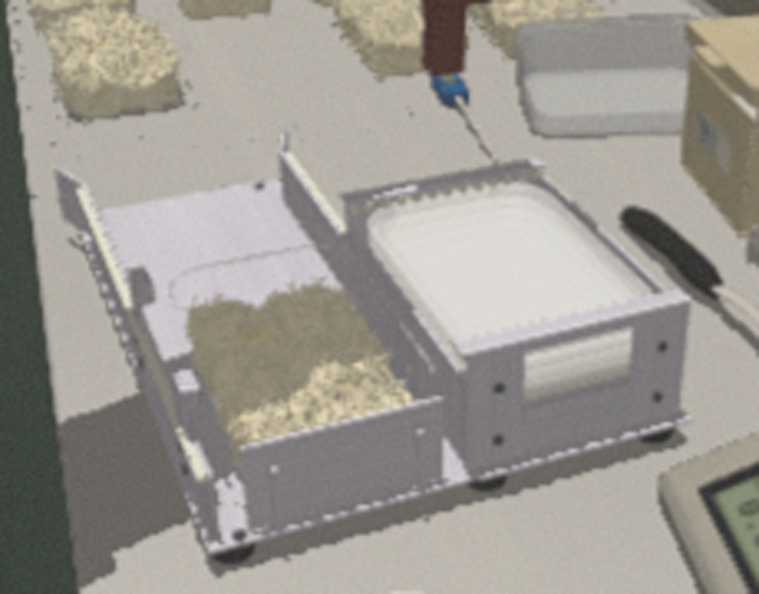

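Call:
move_arm --steps '[[[0.22,0.72,0.2],0,1],[[0.22,0.72,0.3],0,1],[[0.22,0.72,0.4],0,1],[[0.22,0.72,0.4],0,1],[[0.22,0.72,0.4],0,1],[[0.22,0.73,0.4],0,1],[[0,0,0],0,1]]'

```text
t: 20.32
ee_pos: [664.7, 77.7, 99.2]
orientation: [-3.073, -0.142, 0.016]
ft_force: [-1.4, -0.5, 0.0]
width: 0.2
grasp_force: 0.0
```

```bash
python3 - <<'E'
from h import *
from workcell import cams
st();go([177,13,73],True)
E
```

```text
t 20.32 st [170.8  10.5  88.8] yaw 5.31 want 5.27 z [-0.013  0.065 -0.998] F [-1.4 -0.5  0. ] q [0.07 0.64 1.59 0.08 0.92 1.5 ] w 0.2
units [ 0.25 -0.06  0.63]
```

Call:
move_arm --steps '[[[0.12,0,0.2],0,1],[[0.12,0,0.15],0,1],[[0,0,0.05],0,1],[[0,0,0.03],0,1],[[0,0,0],0,1]]'

```text
t: 20.73
ee_pos: [672.1, 82.6, 90.9]
orientation: [-3.072, -0.147, 0.01]
ft_force: [0.4, 0.1, -1.0]
width: 0.5
grasp_force: 0.0
```

Call:
move_arm --steps '[[[0,0,0.04],0,1],[[0,0,0.04],0,1],[[0,0,0],0,1]]'

```text
t: 20.98
ee_pos: [672.3, 82.1, 88.8]
orientation: [-3.072, -0.146, 0.01]
ft_force: [0.5, -0.0, 0.3]
width: 0.1
grasp_force: 0.0
```

Call:
move_arm --steps '[[[0,0,0.04],0,1],[[0,0,0.03],0,1],[[0,0,0],0,1]]'

```text
t: 21.23
ee_pos: [672.3, 82.0, 86.9]
orientation: [-3.072, -0.146, 0.01]
ft_force: [0.4, -0.0, 0.0]
width: 0.5
grasp_force: 0.0
```

Call:
move_arm --steps '[[[0,0,0.03],0,1],[[0,0,0],0,1]]'

```text
t: 21.4
ee_pos: [672.7, 82.1, 86.7]
orientation: [-3.072, -0.146, 0.009]
ft_force: [-0.5, -0.6, 2.1]
width: 0.6
grasp_force: 1.3
```

Call:
move_arm --steps '[[[0,0,0.03],0,1],[[0,0,0],0,1]]'

```text
t: 21.57
ee_pos: [673.3, 82.2, 86.6]
orientation: [-3.072, -0.146, 0.007]
ft_force: [-0.7, -0.4, 7.1]
width: 0.7
grasp_force: 3.0
```

Call:
move_arm --steps '[[[0,0,0.02],0,1],[[0,0,0],0,1]]'

```text
t: 21.73
ee_pos: [673.5, 82.3, 86.4]
orientation: [-3.072, -0.146, 0.006]
ft_force: [-0.4, -1.1, 8.6]
width: 0.2
grasp_force: 4.3
```

Call:
move_arm --steps '[[[-0.1,0,-0.005],0,1],[[-0.2,0,0],0,1],[[-0.2,0,0],0,1],[[-0.2,0,0],0,1]]'

```text
t: 22.07
ee_pos: [656.4, 80.6, 86.6]
orientation: [-3.072, -0.146, 0.004]
ft_force: [0.2, -0.1, 7.0]
width: 0.3
grasp_force: 3.3
```

```bash
cat > l.py <<'E'
from h import *
from workcell import cams
st()
p=np.load("p.npy");c,s=np.cos(p[3]),np.sin(p[3])
for r in cams.cut_out("top","top_lid") if cams.get_image("top") else []:
    m=r["pixels"].astype(np.uint8)
    if m.sum()<500: continue
    (u,v),wh,a=cv2.minAreaRect(cv2.findNonZero(m)); w=ray("top",(u,v),p[2]+72)-p[:3]
    print(round(r["p"],2),"lid ctr st",np.round([c*w[0]+s*w[1],-s*w[0]+c*w[1]],1),np.round(wh,1),round(a,1))
E
python3 l.py
```

```text
t 22.07 st [162.7  14.1  76.2] yaw 5.43 want 5.27 z [-0.006  0.066 -0.998] F [ 0.2 -0.1  7. ] q [0.07 0.64 1.62 0.09 0.88 1.49] w 0.3
```

Call:
move_arm --steps '[[[-0.2,0,0],0,1],[[-0.2,0,0],0,1],[[-0.2,0,0],0,1],[[-0.2,0,0],0,1]]'

```text
t: 22.5
ee_pos: [636.4, 78.7, 86.6]
orientation: [-3.072, -0.146, 0.004]
ft_force: [1.4, 0.3, 6.3]
width: 0.4
grasp_force: 3.3
```

```bash
python3 l.py; python3 - <<'E'
from workcell import cams
import cv2
d=cams.get_image("side");cv2.imwrite("pics/s3.png",cv2.resize(d["image"][120:300,170:400,::-1],None,fx=3.3,fy=3.3,interpolation=2))
E
```

```text
t 22.5 st [142.7  14.1  76.2] yaw 5.43 want 5.27 z [-0.006  0.066 -0.998] F [1.4 0.3 6.3] q [0.07 0.62 1.67 0.09 0.86 1.49] w 0.4
```

View pics/s3.png

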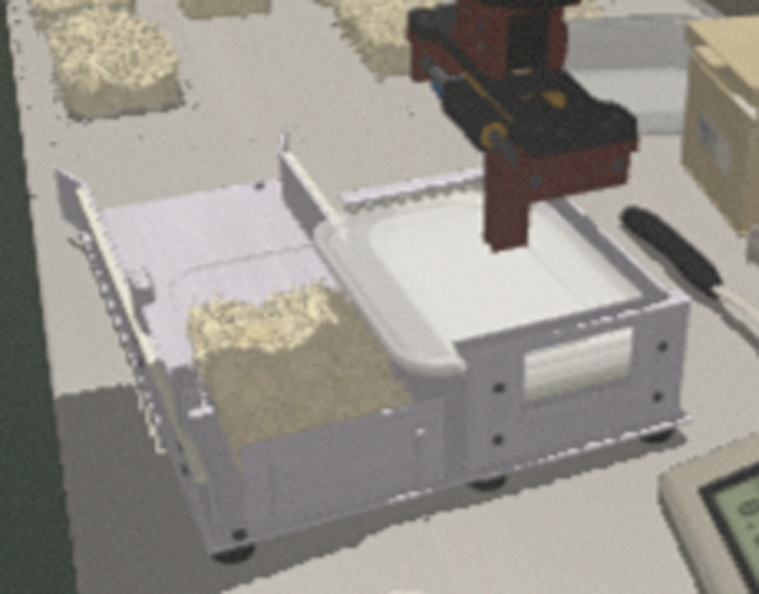

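Call:
move_arm --steps '[[[-0.2,0,0.004],0,1],[[-0.2,0,0],0,1],[[-0.2,0,0],0,1],[[-0.2,0,0],0,1],[[-0.2,0,0],0,1],[[-0.2,0,0],0,1]]'

```text
t: 23.15
ee_pos: [606.6, 75.9, 86.6]
orientation: [-3.072, -0.146, 0.004]
ft_force: [1.6, 0.1, 6.8]
width: 0.1
grasp_force: 3.5
```

Call:
move_arm --steps '[[[-0.2,0,0],0,1],[[-0.2,0,0],0,1],[[-0.2,0,0],0,1],[[-0.2,0,0],0,1],[[-0.2,0,0],0,1]]'

```text
t: 23.57
ee_pos: [581.6, 73.5, 86.5]
orientation: [-3.072, -0.146, 0.004]
ft_force: [0.9, 0.6, 7.3]
width: 0.0
grasp_force: 3.5
```

```bash
python3 l.py
```

```text
t 23.57 st [87.6 13.9 76.1] yaw 5.44 want 5.27 z [-0.006  0.066 -0.998] F [0.9 0.6 7.3] q [0.07 0.55 1.8  0.09 0.79 1.48] w 0.0
```

Call:
move_arm --steps '[[[-0.2,0,0],0,1],[[-0.2,0,0],0,1],[[-0.2,0,0],0,1],[[-0.2,0,0],0,1],[[-0.2,0,0],0,1]]'

```text
t: 24.08
ee_pos: [556.6, 71.1, 86.4]
orientation: [-3.072, -0.146, 0.005]
ft_force: [1.3, 0.5, 5.1]
width: 0.7
grasp_force: 2.2
```

```bash
python3 l.py; python3 - <<'E'
from workcell import cams
import cv2
d=cams.get_image("side");cv2.imwrite("pics/s4.png",cv2.resize(d["image"][120:300,170:400,::-1],None,fx=3.3,fy=3.3,interpolation=2))
E
```

```text
t 24.08 st [62.5 13.8 76. ] yaw 5.43 want 5.27 z [-0.006  0.066 -0.998] F [1.3 0.5 5.1] q [0.07 0.52 1.86 0.1  0.77 1.48] w 0.7
```

View pics/s4.png

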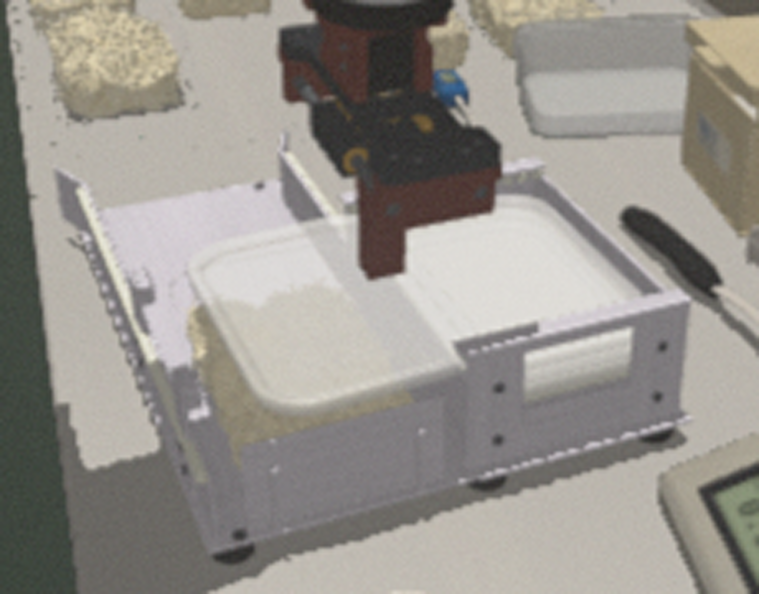

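Call:
move_arm --steps '[[[-0.1,0,0.02],0,1],[[-0.1,0,0.02],0,1],[[-0.15,0,0],0,1]]'

```text
t: 24.48
ee_pos: [548.7, 70.4, 85.7]
orientation: [-3.072, -0.146, 0.003]
ft_force: [0.9, -0.5, 9.9]
width: 0.4
grasp_force: 5.0
```

Call:
move_arm --steps '[[[-0.15,0,0.01],0,1],[[-0.15,0,0.01],0,1],[[-0.15,0,0],0,1]]'

```text
t: 24.73
ee_pos: [536.1, 69.2, 84.5]
orientation: [-3.072, -0.146, 0.007]
ft_force: [0.5, -1.4, -0.3]
width: 0.1
grasp_force: 0.0
```

Call:
move_arm --steps '[[[0,0,0.03],0,1],[[0,0,0.02],0,1],[[0,0,0],0,1]]'

```text
t: 24.98
ee_pos: [535.8, 69.3, 82.8]
orientation: [-3.072, -0.146, 0.009]
ft_force: [-0.2, 0.2, 3.2]
width: 0.5
grasp_force: 1.7
```

```bash
python3 l.py; python3 - <<'E'
from workcell import cams
import cv2
d=cams.get_image("side");cv2.imwrite("pics/s5.png",cv2.resize(d["image"][120:300,170:400,::-1],None,fx=3.3,fy=3.3,interpolation=2))
E
```

```text
t 24.98 st [41.6 14.  72.4] yaw 5.44 want 5.27 z [-0.009  0.066 -0.998] F [-0.2  0.2  3.2] q [0.07 0.51 1.9  0.1  0.74 1.47] w 0.5
0.72 lid ctr st [-20.   11.3] [37.2 77.6] 85.0
```

View pics/s5.png

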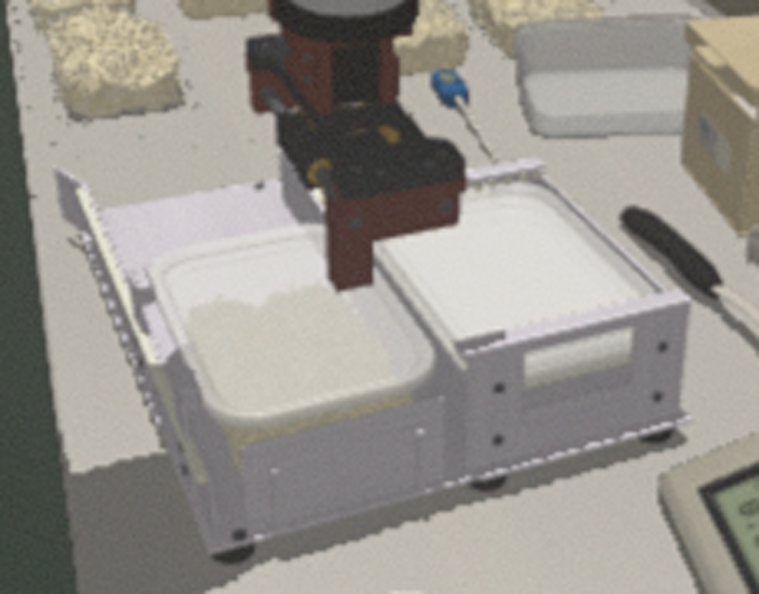

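Call:
move_arm --steps '[[[0,0,0.03],0,1],[[-0.05,0,0],0,1],[[-0.1,0,0],0,1],[[-0.1,0,0],0,1]]'

```text
t: 25.47
ee_pos: [530.9, 68.9, 82.7]
orientation: [-3.072, -0.146, 0.004]
ft_force: [1.9, -1.1, 6.2]
width: 0.5
grasp_force: 3.2
```

Call:
move_arm --steps '[[[-0.1,0,0.005],0,1],[[-0.1,0,0],0,1],[[-0.1,0,0],0,1]]'

```text
t: 25.72
ee_pos: [523.6, 68.2, 82.7]
orientation: [-3.072, -0.146, 0.004]
ft_force: [1.8, 0.4, 8.0]
width: 0.5
grasp_force: 3.5
```

Call:
move_arm --steps '[[[-0.1,0,0.005],0,1],[[-0.1,0,0],0,1],[[-0.1,0,0],0,1]]'

```text
t: 25.97
ee_pos: [516.3, 67.5, 82.7]
orientation: [-3.072, -0.146, 0.003]
ft_force: [2.9, 0.8, 7.5]
width: 0.1
grasp_force: 3.8
```

Call:
move_arm --steps '[[[-0.1,0,0.005],0,1],[[-0.1,0,0],0,1],[[-0.1,0,0],0,1]]'

```text
t: 26.22
ee_pos: [509.0, 66.8, 82.7]
orientation: [-3.072, -0.146, 0.003]
ft_force: [1.9, 0.4, 8.9]
width: 0.7
grasp_force: 4.1
```

```bash
python3 l.py
```

```text
t 26.22 st [14.7 13.9 72.3] yaw 5.43 want 5.27 z [-0.005  0.066 -0.998] F [1.9 0.4 8.9] q [0.07 0.48 1.96 0.1  0.7  1.46] w 0.7
0.78 lid ctr st [-27.9  24.6] [80.9 51.4] 26.6
0.63 lid ctr st [63.7 91.4] [129.5 173.2] 83.1
```

Call:
move_arm --steps '[[[-0.15,0,0],0,1],[[-0.15,0,0],0,1],[[-0.15,0,0],0,1],[[-0.15,0,0],0,1],[[-0.1,0,0],0,1]]'

```text
t: 26.73
ee_pos: [491.3, 65.1, 82.7]
orientation: [-3.072, -0.146, 0.003]
ft_force: [1.6, 0.4, 8.0]
width: 0.8
grasp_force: 3.9
```

Call:
move_arm --steps '[[[0,0,-0.1],0,1],[[0,0,-0.3],0,1],[[0,0,-1],0,1],[[0,0,-1],0,1],[[0,-1,-1],0,1],[[0,-1,-1],0,1],[[0,-1,-1],0,1],[[0,-1,-1],0,1],[[0,-1,0],0,1],[[0,-1,0],0,1],[[0,-1,0],0,1],[[0,-1,0],0,1],[[0,-1,0],0,1],[[0,-1,0],0,1],[[0,-1,0],0,1],[[0,-1,0],0,1]]'

```text
t: 28.07
ee_pos: [462.0, 353.4, 261.5]
orientation: [-3.072, -0.146, 0.011]
ft_force: [-0.3, -0.7, 0.7]
width: 0.1
grasp_force: 0.0
```

```bash
python3 l.py; python3 - <<'E'
from h import *
from workcell import cams
p=np.load("p.npy")
a=cv2.resize(cams.get_image("side")["image"][150:290,190:350,::-1],None,fx=2.5,fy=2.5,interpolation=2)
b=cv2.resize(cams.get_image("top")["image"][170:310,230:390,::-1],None,fx=2.5,fy=2.5,interpolation=2)
cv2.imwrite("pics/e.png",cv2.resize(np.hstack([a,b]),None,fx=1,fy=1))
E
```

```text
t 28.07 st [ -5.8 303.7 251.1] yaw 5.45 want 5.27 z [-0.01   0.065 -0.998] F [-0.3 -0.7  0.7] q [0.6  0.3  1.71 0.07 1.1  2.05] w 0.1
0.62 lid ctr st [-1.   2.5] [59.2 84.9] 83.8
```

View pics/e.png

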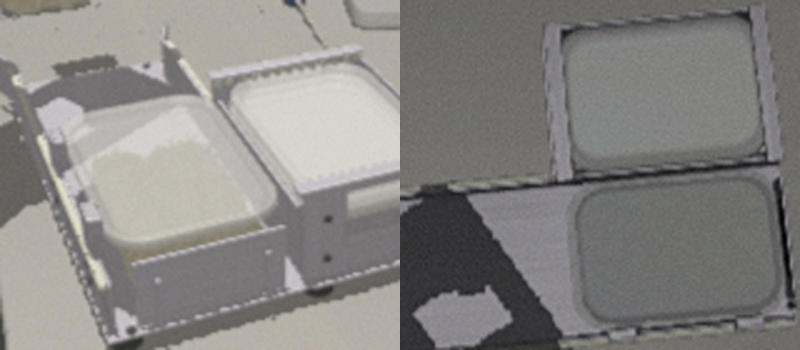

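Call:
move_arm --steps '[[[0,1,0],0,1],[[0,1,0],0,1],[[0,1,0],0,1],[[0,1,0],0,1],[[0,1,0],0,1],[[0,1,0],0,1],[[0,1,0],0,1],[[0,1,0],0,1],[[0.4,1,1],0,1],[[0.4,1,1],0,1],[[0.4,1,1],0,1],[[0.2,1,1],0,1],[[0,0,1],0,1],[[0,0,0.8],0,1],[[0,0,0.1],0,1],[[0,0,0],0,1]]'

```text
t: 29.6
ee_pos: [523.0, 66.5, 93.2]
orientation: [-3.072, -0.144, 0.015]
ft_force: [1.0, 0.5, 0.6]
width: 0.5
grasp_force: 0.0
```

```bash
python3 - <<'E'
from h import *
st();go([30,13.8,72.3],True)
E
```

```text
t 29.6 st [28.6 12.3 82.8] yaw 5.38 want 5.27 z [-0.013  0.066 -0.998] F [1.  0.5 0.6] q [0.06 0.48 1.92 0.1  0.75 1.47] w 0.5
units [ 0.06 -0.03  0.42]
```

Call:
move_arm --steps '[[[0,0,0.2],0,1],[[0,0,0.1],0,1],[[0,0,0.03],0,1],[[0,0,0],0,1]]'

```text
t: 29.93
ee_pos: [524.7, 68.2, 86.6]
orientation: [-3.072, -0.147, 0.008]
ft_force: [0.2, 0.1, 0.4]
width: 0.5
grasp_force: 0.0
```

Call:
move_arm --steps '[[[0,0,0.03],0,1],[[0,0,0],0,1]]'

```text
t: 30.1
ee_pos: [524.5, 68.3, 85.6]
orientation: [-3.072, -0.146, 0.008]
ft_force: [0.6, -0.4, -0.7]
width: 0.6
grasp_force: 0.0
```

Call:
move_arm --steps '[[[0,0,0.04],0,1],[[0,0,0.04],0,1],[[0,0,0.04],0,1],[[0,0,0],0,1]]'

```text
t: 30.43
ee_pos: [525.0, 68.4, 82.7]
orientation: [-3.072, -0.146, 0.007]
ft_force: [0.8, 0.1, 5.2]
width: 0.6
grasp_force: 2.7
```

Call:
move_arm --steps '[[[0,0,0.03],0,1],[[0,0,0],0,1]]'

```text
t: 30.6
ee_pos: [525.6, 68.5, 82.6]
orientation: [-3.072, -0.146, 0.005]
ft_force: [-0.3, 0.5, 10.7]
width: 0.5
grasp_force: 5.5
```

Call:
move_arm --steps '[[[-0.1,0,0],0,1],[[-0.15,0,0],0,1],[[-0.15,0,0],0,1],[[-0.15,0,0],0,1],[[-0.15,0,0],0,1],[[-0.15,0,0],0,1],[[-0.15,0,0],0,1]]'

```text
t: 31.18
ee_pos: [501.6, 66.1, 82.7]
orientation: [-3.072, -0.146, 0.002]
ft_force: [2.5, 0.7, 7.3]
width: 0.6
grasp_force: 3.9
```

Call:
move_arm --steps '[[[0,0,-0.1],0,1],[[0,0,-0.3],0,1],[[0,0,-1],0,1],[[0,0,-1],0,1],[[0,-1,-1],0,1],[[0,-1,-1],0,1],[[0,-1,-1],0,1],[[0,-1,-1],0,1],[[0,-1,0],0,1],[[0,-1,0],0,1],[[0,-1,0],0,1],[[0,-1,0],0,1],[[0,-1,0],0,1],[[0,-1,0],0,1],[[0,-1,0],0,1],[[0,-1,0],0,1]]'

```text
t: 32.52
ee_pos: [472.1, 354.5, 261.4]
orientation: [-3.072, -0.146, 0.01]
ft_force: [0.8, 0.6, -0.1]
width: 0.4
grasp_force: 0.0
```

```bash
python3 l.py; python3 - <<'E'
from h import *
from workcell import cams
a=cv2.resize(cams.get_image("side")["image"][150:290,190:350,::-1],None,fx=2.5,fy=2.5,interpolation=2)
b=cv2.resize(cams.get_image("top")["image"][170:310,230:390,::-1],None,fx=2.5,fy=2.5,interpolation=2)
n=np.hstack([a,b]);o=cv2.imread("pics/e.png")
d=np.abs(cv2.GaussianBlur(n,(9,9),0).astype(int)-cv2.GaussianBlur(o,(9,9),0)).max(2)
print("left max",d[:,:400].max(),"lid region top",d[160:345,560:800].max())
cv2.imwrite("pics/e2.png",n)
E
```

```text
t 32.52 st [  4.3 303.8 251. ] yaw 5.44 want 5.27 z [-0.01   0.066 -0.998] F [ 0.8  0.6 -0.1] q [0.59 0.32 1.7  0.07 1.1  2.04] w 0.4
left max 83 lid region top 56
```

View pics/e2.png

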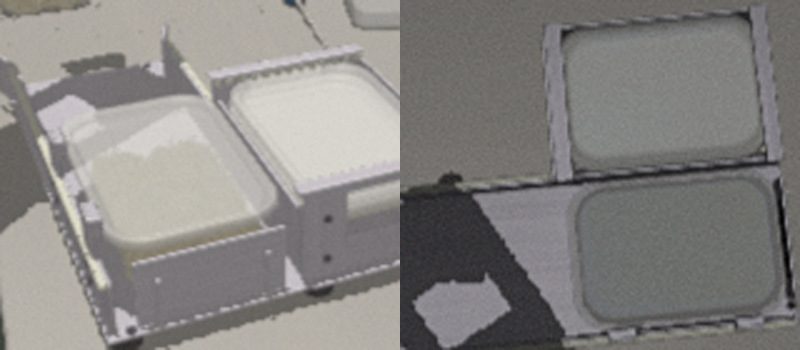

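The second draw did not move the lid. It sits against both stops, flat and square on the rim, with the box at the end stop and the spare lids still in the magazine.

```bash
python3 -c "
from workcell import ctrl
print(ctrl.close_job())"
```

```text
the job is handed in; nothing more can be done
None
```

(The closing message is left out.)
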